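# Cap the open dust inlet on the workshop bench

## Task

The sanding is done, so close the wide dust inlet on the bench with its sprung dust cap. Pinch the cap's two upright tabs together, set the cap into the mouth of the wide steel inlet until its disc lies flat on the rim, and let go so that the tabs spring out under the rim.

Things in the scene. Friction and masses are not known exactly. Their poses are not given: they have to be found in the camera images.
- cap: Loose white plastic dust cap (125 g): disc 110 mm across with two upright tabs, at +y and -y of its own frame. Origin: centre of the underside of its 60 mm plug, z up. Disc underside z = 20 mm, top 26; tabs to 52. Tabs are 24 mm wide (x), 6 thick; outer faces 60 mm apart free, 32 fully pinched. It can be carried by the pinched tabs. Not the smaller white plug with a central knob.
- tab_a (a joint): How far the tab at the cap's +y side is pushed inwards, in m: 0 free (sprung out), 0.014 fully pinched (hard stop). Spring 2 N at 0, 7 N at 0.014; a grip of 15 to 30 N holds both tabs at their stops. Under the disc each tab has a latch tongue (z = 3 to 9 mm), its tip 46 mm from the cap's axis free, 32 mm pinched.
- tab_b (a joint): The same for the tab at the cap's -y side. With both tabs fully pinched the tongues clear the inlet's mouth by 8 mm all round; with the tabs free the cap does not go in. Once let go, the tongues spring out below the lip and roughly centre the cap.
- inlet: The wide dust inlet: upright open steel pipe, 104 mm across, 60 mm tall, fixed to the bench. Origin: centre of its underside, z up. Rim at z = 60 mm; mouth 84 mm across, lip 8 mm deep, the pipe below it 96 mm inside. The cap goes in at any yaw; seated, its origin is 40 mm above the inlet's. Not the narrower pipe of the same height (68 mm across, mouth 52 mm).
Not all that is in view belongs to the job. What is shaped like the cap but turquoise is not meant.

How it is judged:
On the way:
1. the cap's tongues enter the mouth of the wide inlet with both tabs pinched (each by more than 4 mm) (horizontal distance between cap and inlet below 0.015 m and z of cap in the frame of inlet below 0.052 m and value of joint each of tab_a, tab_b above 0.004 m), for 0.1 s.
At the end, for the whole second after the job is handed in: The cap is in the wide inlet, its axis within 12 mm of the inlet's, its disc flat on the rim (origin 36 to 44.5 mm above the inlet's, tilted less than 7 degrees), both tabs sprung out to within 4 mm of free, and it is at rest (horizontal distance between cap and inlet below 0.012 m and z of cap in the frame of inlet between 0.036 and 0.0445 m and angle between cap's own z axis and vertical below 0.12 rad and value of joint each of tab_a, tab_b below 0.004 m and linear speed of cap below 0.02 m/s); the robot touches nothing.
It also fails if it takes over 38 s, if anything falls off the work surface, if the arm or the gripper's body presses on something with over 40 N, if the wrist force passes 120 N, or if a joint passes its speed limit or range.

## Robot

A 7-joint arm with a two-finger parallel gripper is mounted at the origin on the work surface. World frame = base frame: x ahead of the robot, y to its left, z up, the work surface at z = 0. Lengths are in m, angles in rad, forces in N, time in s.
With the tool pointing down it reaches from about 0.425 to 0.8 m from the base axis. Payload 8.3 kg.
Tool frame: the origin (TCP) lies midway between the tips of the shut fingers; the grasp point (between the pads) lies robot.grip_depth behind it (robot.grip_depth is the distance from the TCP to the grasp point, in m); x points along the fingers, y is the direction in which the jaws open and shut, and the axes are right-handed (so a half turn about x gives the same grasp; the last joint's range is limited). The gripper opens to 85 mm and grips with 20 to 120 N. Pads are 22 mm wide; open, the fingers measure 114 mm over their backs; the gripper's body (76 mm by 85 mm) begins 54 mm behind the grasp point. The pads swing forward as they close: fully open they stand 13 mm farther back than shut.
Start: joints at [1.152, 0.383, 0.016, 1.37, -0.006, 1.388, -0.046], TCP at [0.218, -0.586, 0.231] pointing down, gripper open.
Joint ranges: [-2.95, 2.95], [-0.25, 2.06], [-1.52, 1.56], [0.18, 2.33], [-1.44, 4.58], [0.02, 2.06], [-3.01, 3.01]. Speed limits (rad/s): [2.39, 2.39, 3.01, 3.01, 3.14, 3.14, 3.14].

## Interface

Orientations are given as a rotation vector (axis times angle).
In Python, from cell import robot, read_camera gives the robot as it stands.
- The arm moves only by the tool apply_moves, never from a script. Its argument "increments" is a list of rows, each an object of numbers: "gripper": the finger opening in cm, from 0 to 8.54; "dx", "dy", "dz": the shift along the tool's x, y, z in cm; "twist": the turn about the tool's x in rad. A call has 1 to 5 rows; each row shifts and turns the commanded pose from where the row before left it, along the tool's axes as they then stand; what a row does not reach is not made up. A row lasts 1/10 s, in which the tool goes at most 50 mm and 8.59 degrees, less where a joint would pass 70% of its speed; a pose out of reach is approached as far as the arm can. A call is refused whole if a number of a shift passes 5 or a number of a turn 0.15, either way. A call with a gripper value outside its range is refused whole. The fingers move at their own pace and stop on an object; the grip force is fixed at half the most. Time passes only in rows, so rows that do not move let the fingers close. It gives the time, the measured TCP pose, the force and the opening at its end, in the units of the state.
- robot.get_state(): the state, without advancing time (a new reading comes with each control period).
- read_camera(name): name is "scene" or "top" or "wrist"; returns a dict with "img" (384x512x3 uint8, red, green, blue), "z_map" (384x512 float32, m along the optical axis (not along the pixel's ray), 0 where there is no reading), "fx", "fy", "cx", "cy" (pixels), "k1" (the pictures are not rectified: a ray, as slopes to the right and down, at radius r is drawn at 1 + k1 r^2 times it, then the intrinsics apply), "view" (4x4, takes a point from world to camera coordinates). Camera axes: x right, y down, z forward; pixel columns grow to the right and rows downward; lengths in m; the calibration is good to about 2 mm. A picture is of the moment at which its call begins.
- robot.hand_in(): hands the job in, once; it reports no verdict.
The state is a dict: "time_s": time; "joint_positions": joint angles; "joint_vel": joint speeds; "effort": joint torques, N m; "tool_pos": TCP position; "tcp_rot": TCP orientation; "wrist_force": force on the tool from outside, world axes, zero at the start; "wrist_torque": the same for the moment, N m; "finger_gap": opening from 0.0 (shut) to 1.0 (fully open).
Only numpy, scipy, OpenCV 4.12 (cv2) and the standard library are available. Lean on these libraries where they do the work, as an engineer would, in place of code of your own. Each camera call takes 0.05 s, during which the arm holds its last target. There are 200 camera calls.

## Working session

There is one attempt and no reset: what is moved stays moved. The work goes in short steps, Python scripts to look and compute and a tool call to move; the robot and the scene stay as the last step left them, time stands still between calls to the robot, and variables do not carry over. Pictures are saved under pics/ and viewed, about 8 in all and at most 12, crops included, and the job is handed in when it is done.

Besides the shell and the picture viewer there is one more tool, called after "Emit:" as name(argument=value, ...) on one line, values as JSON. apply_moves: Moves the arm, as the interface text tells. Its arguments: {"type":"object","properties":{"increments":{"type":"array","items":{"type":"object","properties":{"gripper":{"type":"number"},"dx":{"type":"number"},"dy":{"type":"number"},"dz":{"type":"number"},"twist":{"type":"number"}}}}},"required":["increments"]}

```bash
mkdir -p pics
cat > h.py <<'E'
import numpy as np, cv2
from cell import robot, read_camera
def pts(c):
    """world xyz for every pixel from depth"""
    h,w=c['z_map'].shape
    u,v=np.meshgrid(np.arange(w),np.arange(h))
    K=np.array([[c['fx'],0,c['cx']],[0,c['fy'],c['cy']],[0,0,1.]])
    d=np.stack([(u-c['cx'])/c['fx'],(v-c['cy'])/c['fy']],-1)
    s=d.copy()
    for _ in range(10): s=d/(1+c['k1']*(s**2).sum(-1,keepdims=True))
    z=c['z_map'][...,None]
    P=np.concatenate([s*z,z],-1)
    T=np.linalg.inv(c['view'])
    return P@T[:3,:3].T+T[:3,3], s, T
def save(n,img,k=1): cv2.imwrite(f'pics/{n}.png',cv2.resize(img[...,::-1],None,fx=k,fy=k,interpolation=cv2.INTER_CUBIC))
E
python3 - <<'E'
from h import *
s=robot.get_state();print({k:np.round(v,3) for k,v in s.items()},robot.grip_depth)
a=read_camera('top');b=read_camera('scene')
np.save('top.npy',a,allow_pickle=True);np.save('scene.npy',b,allow_pickle=True)
save('top0',a['img'],1.5);save('scene0',b['img'],1.5)
E
```

```text
{'time_s': np.float64(0.0), 'joint_positions': array([ 1.152,  0.384,  0.016,  1.371, -0.006,  1.388, -0.047]), 'joint_vel': array([ 0.001,  0.002, -0.   ,  0.001,  0.001, -0.   , -0.001]), 'effort': array([-1.0000e-03, -6.2760e+01,  8.4400e-01, -3.7183e+01,  1.7000e-02,
        1.4000e-02, -0.0000e+00]), 'tool_pos': array([ 0.218, -0.585,  0.23 ]), 'tcp_rot': array([ 2.028,  0.367, -2.029]), 'wrist_force': array([ 0.424, -0.262,  0.002]), 'wrist_torque': array([ 0.018, -0.002, -0.007]), 'finger_gap': np.float64(0.999)} 0.0187
```

View pics/top0.png

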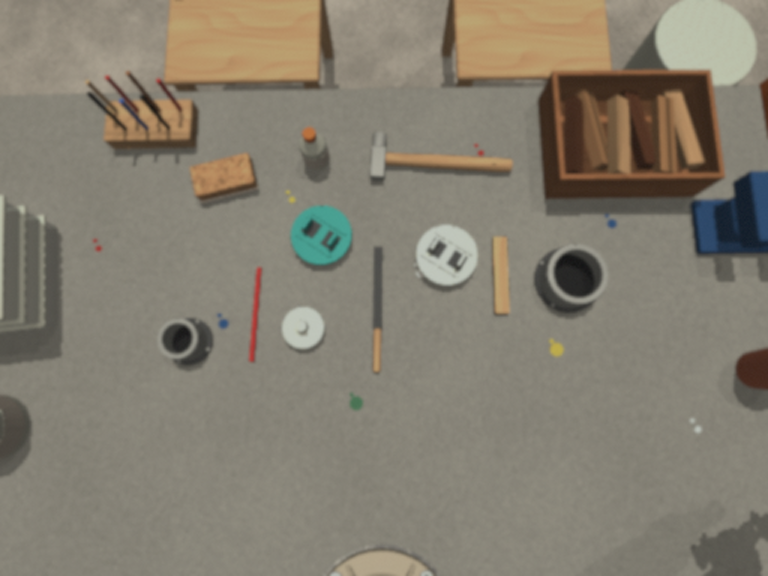

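View pics/scene0.png

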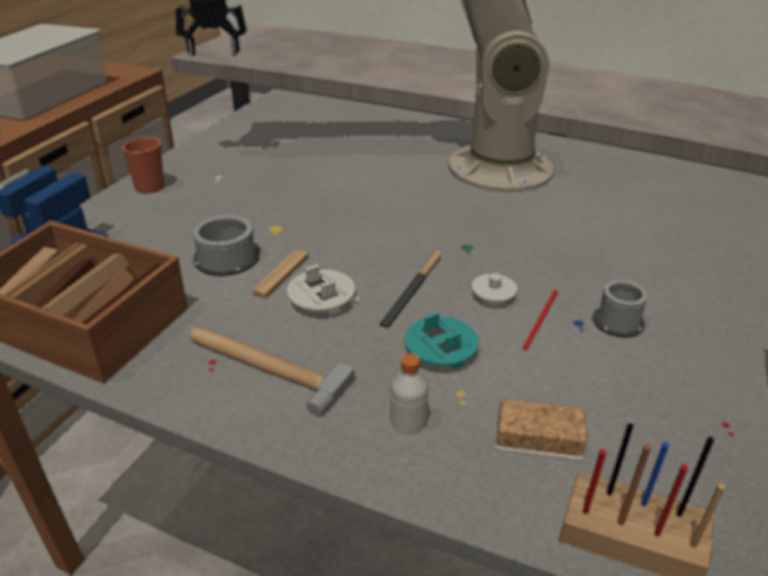

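Top view, pixels in the 1.5x picture:
- **Cap candidates:** white cap (447,255), turquoise look-alike (321,236), and white knob plug (303,328).
- **Inlet candidates:** wide pipe (574,277) and narrow pipe (182,340).

By the description I choose the white cap at (447,255) and the wide pipe at (574,277). Next I measure both and check them in a close crop.

Run:
```python
from h import *
c=np.load('top.npy',allow_pickle=True).item()
P,s,T=pts(c)
print('cam',T[:3,3].round(3),T[:3,:3].round(2).tolist())
hsv=cv2.cvtColor(c['img'],cv2.COLOR_RGB2HSV)
v,u=np.mgrid[:384,:512]
def planept(uv,z):
    x,y=uv; i,j=int(x),int(y)
    d=T[:3,:3]@np.r_[s[min(j,383),min(i,511)],1]; 
    d2=T[:3,:3]@np.r_[s[min(j+1,383),min(i+1,511)],1]
    o=T[:3,3]
    a=o+d*(z-o[2])/d[2]; b=o+d2*(z-o[2])/d2[2]
    f=np.array([x-i,y-j]); 
    # interpolate in pixel axes
    du=planept0(i+1,j,z)-a; dv=planept0(i,j+1,z)-a
    return a+du*f[0]+dv*f[1]
def planept0(i,j,z):
    d=T[:3,:3]@np.r_[s[j,i],1];o=T[:3,3];return o+d*(z-o[2])/d[2]
# cap disc: white mask
w=((hsv[...,1]<45)&(hsv[...,2]>165)).astype(np.uint8)
win=np.zeros_like(w);win[140:200,265:325]=1
cs,_=cv2.findContours(w*win,cv2.RETR_EXTERNAL,cv2.CHAIN_APPROX_NONE)
k=max(cs,key=cv2.contourArea);e=cv2.fitEllipse(cv2.convexHull(k));print('cap ellipse',e,planept(e[0],.026),planept((e[0][0]+e[1][0]/2,e[0][1]),.026))
# depth-based
m=win.astype(bool)&(P[...,2]>.02)&(P[...,2]<.035);q=P[m];print('cap depth n',m.sum(),q.mean(0),'mid',(q.min(0)+q.max(0))/2,np.ptp(q,0),np.median(q[:,2]))
# tabs: depth high
m=win.astype(bool)&(P[...,2]>.042);print('tab px',m.sum());n,l,st,ce=cv2.connectedComponentsWithStats(m.astype(np.uint8))
for i in range(1,n): print(st[i],P[l==i].mean(0))
# inlet
m=(v>150)&(v<215)&(u>350)&(u<412)&(P[...,2]>.05)&(P[...,2]<.07);q=P[m]
ce,r=cv2.minEnclosingCircle(q[:,:2].astype(np.float32));print('inlet',m.sum(),ce,r,(q.min(0)+q.max(0))/2,np.median(q[:,2]))
e=cv2.fitEllipse(cv2.convexHull(np.argwhere(m)[:,::-1].astype(np.int32)));print(e,planept(e[0],.06))
save('cap0',np.hstack([c['img'][140:200,265:325],c['img'][155:215,352:412]]),6)
```

```text
cam [ 0.38  -0.02   0.971] [[-0.01, -0.98, 0.18], [-1.0, 0.01, -0.0], [-0.0, -0.18, -0.98]]
cap ellipse ((297.5375061035156, 169.266357421875), (39.250999450683594, 40.97981643676758), 105.79399108886719) [ 0.60877725 -0.12299386  0.026     ] [ 0.60812396 -0.17513684  0.026     ]
cap depth n 1244 [ 0.60748924 -0.12250445  0.026067  ] mid [ 0.60910406 -0.12294387  0.02721768] [0.10791424 0.10930744 0.01431348] 0.026072508535488703
tab px 70
[324 148   1   1   1] [ 0.37958265 -0.01980066  0.97075833]
[280 152   1   1   1] [ 0.37958265 -0.01980066  0.97075833]
[276 156   1   1   1] [ 0.37958265 -0.01980066  0.97075833]
[304 157   1   1   1] [ 0.37958265 -0.01980066  0.97075833]
[314 157   1   1   1] [ 0.37958265 -0.01980066  0.97075833]
[286 158   7   9  27] [ 0.62250477 -0.09931693  0.05081025]
[305 161   1   1   1] [ 0.37958265 -0.01980066  0.97075833]
[316 161   1   1   1] [ 0.37958265 -0.01980066  0.97075833]
[303 169   8   9  26] [ 0.58489402 -0.14058719  0.08648647]
[320 180   1   1   1] [ 0.37958265 -0.01980066  0.97075833]
[275 189   1   1   1] [ 0.37958265 -0.01980066  0.97075833]
[287 191   1   1   1] [ 0.37958265 -0.01980066  0.97075833]
[299 191   2   2   2] [ 0.37958265 -0.01980066  0.97075833]
[273 192   1   1   1] [ 0.37958265 -0.01980066  0.97075833]
[308 192   1   1   1] [ 0.37958265 -0.01980066  0.97075833]
[266 195   1   1   1] [ 0.37958265 -0.01980066  0.97075833]
[285 194   1   1   1] [ 0.37958265 -0.01980066  0.97075833]
[309 198   1   1   1] [ 0.37958265 -0.01980066  0.97075833]
inlet 508 (0.5645177960395813, -0.3414044678211212) 0.05246761813759804 [ 0.5642476  -0.34140407  0.05716753] 0.05979898579607035
((384.5933532714844, 182.4769744873047), (39.72925567626953, 41.646636962890625), 113.2255859375) [ 0.56322593 -0.34017423  0.06      ]
```

View pics/cap0.png

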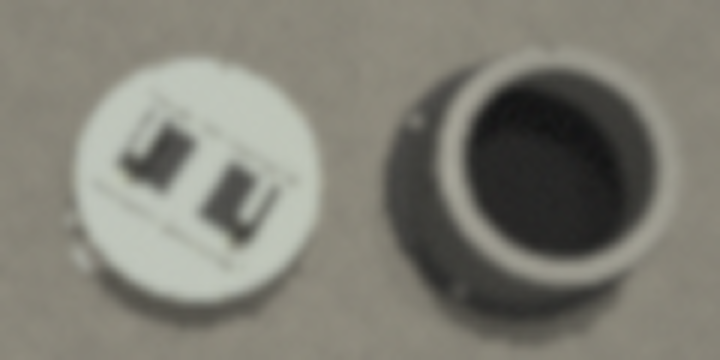

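The crop confirms both choices. The left half shows a white cap with two tabs on a diagonal, and the right half shows the wide open pipe. Now the moves in tool axes.

```bash
cat >> h.py <<'E'
from scipy.spatial.transform import Rotation as Rn
def togo(target,ang=None):
    """shift to target in tool axes (cm); twist (rad) to bring tool y to world yaw ang (mod pi)"""
    s=robot.get_state();R=Rn.from_rotvec(s['tcp_rot']).as_matrix()
    print('t',round(float(s['time_s']),2),'pos',s['tool_pos'].round(4),'x',R[:,0].round(3),'y',R[:,1].round(3),'gap',round(float(s['finger_gap']),3),'F',np.round(s['wrist_force'],1),'j',np.round(s['joint_positions'],2))
    print('shift cm',(R.T@(np.array(target)-s['tool_pos'])*100).round(2))
    if ang is not None:
        cur=np.arctan2(R[1,1],R[0,1]);d=(ang-cur+np.pi/2)%np.pi-np.pi/2
        print('yaw',cur,'world turn',d,'twist',d*np.sign(R[2,0]))
E
python3 - <<'E'
from h import *
c=np.load('top.npy',allow_pickle=True).item();P,s,T=pts(c)
A=[]
for sl in (np.s_[156:168,284:295],np.s_[167:180,301:313]):
    q=P[sl].reshape(-1,3);q=q[(q[:,2]>.047)&(q[:,2]<.056)];A.append(q.mean(0));print(len(q),q.mean(0))
d=A[0]-A[1];a=np.arctan2(d[1],d[0]);print('tab axis deg',np.degrees(a),'mid',(A[0]+A[1])/2,np.linalg.norm(d))
togo([.609,-.123,.20],a)
E
```

```text
24 [ 0.62289208 -0.09989022  0.05148537]
23 [ 0.59385028 -0.14592393  0.05160586]
tab axis deg 57.75295503479111 mid [ 0.60837118 -0.12290708  0.05154562] 0.054429250576103344
t 0.1 pos [ 0.2176 -0.5854  0.2304] x [-0.001  0.002 -1.   ] y [ 0.348 -0.937 -0.002] gap 1.001 F [-0.2  0.  -0.4] j [ 1.15  0.38  0.02  1.37 -0.01  1.39 -0.05]
shift cm [  3.09 -29.7  -52.8 ]
yaw -1.214887677358019 world turn -0.9187257581184332 twist 0.9187257581184332
```

Emit:
apply_moves(increments=[{"dx": 0.3,"dy": -2.3,"dz": -4.1,"gripper": 8.54},{"dx": 0.3,"dy": -2.3,"dz": -4.1},{"dx": 0.3,"dy": -2.3,"dz": -4.1},{"dx": 0.3,"dy": -2.3,"dz": -4.1},{"dx": 0.3,"dy": -2.3,"dz": -4.1}])

```text
schema error: expected keys gripper, dx, dy, dz, twist
```

Emit:
apply_moves(increments=[{"dy": -2.3,"dz": -4.1},{"dy": -2.3,"dz": -4.1},{"dy": -2.3,"dz": -4.1},{"dy": -2.3,"dz": -4.1},{"dy": -2.3,"dz": -4.1}])

```text
schema error: expected keys gripper, dx, dy, dz, twist
```

Emit:
apply_moves(increments=[{"twist": 0.13},{"twist": 0.13},{"twist": 0.13},{"twist": 0.13},{"twist": 0.13}])

```text
schema error: expected keys gripper, dx, dy, dz, twist
```

Emit:
apply_moves(increments=[{"twist": 0.13},{"twist": 0.13},{"twist": 0.0},{"twist": 0.0}])

```text
schema error: expected keys gripper, dx, dy, dz, twist
```

Run:
```python
from h import *
togo([.6085,-.123,.14],np.radians(57.75))
```

```text
t 0.1 pos [ 0.2176 -0.5854  0.2304] x [-0.001  0.002 -1.   ] y [ 0.348 -0.937 -0.002] gap 1.001 F [-0.2  0.  -0.4] j [ 1.15  0.38  0.02  1.37 -0.01  1.39 -0.05]
shift cm [  9.09 -29.71 -52.75]
yaw -1.214887677358019 world turn -0.9187773332050488 twist 0.9187773332050488
```

All keys are required.

Emit:
apply_moves(increments=[{"dx": 0.3,"dy": -2.3,"dz": -4.1,"twist": 0,"gripper": 8.5},{"dx": 0.3,"dy": -2.3,"dz": -4.1,"twist": 0,"gripper": 8.5},{"dx": 0.3,"dy": -2.3,"dz": -4.1,"twist": 0,"gripper": 8.5},{"dx": 0.3,"dy": -2.3,"dz": -4.1,"twist": 0,"gripper": 8.5},{"dx": 0.3,"dy": -2.3,"dz": -4.1,"twist": 0,"gripper": 8.5}])

```text
time_s: 0.6
tool_pos: [0.3706, -0.4049, 0.2159]
tcp_rot: [2.028, 0.365, -2.028]
wrist_force: [1.1, -0.1, 0.6]
finger_gap: 0.99
```

Emit:
apply_moves(increments=[{"dx": 0.3,"dy": -2.3,"dz": -4.1,"twist": 0,"gripper": 8.5},{"dx": 0.3,"dy": -2.3,"dz": -4.1,"twist": 0,"gripper": 8.5},{"dx": 0.3,"dy": -2.3,"dz": -4.1,"twist": 0,"gripper": 8.5},{"dx": 0.3,"dy": -2.3,"dz": -4.1,"twist": 0,"gripper": 8.5},{"dx": 0.3,"dy": -2.3,"dz": -4.1,"twist": 0,"gripper": 8.5}])

```text
time_s: 1.1
tool_pos: [0.5226, -0.2258, 0.2009]
tcp_rot: [2.027, 0.365, -2.028]
wrist_force: [0.6, -1.3, 0.7]
finger_gap: 0.996
```

Emit:
apply_moves(increments=[{"dx": 0,"dy": 0,"dz": 0,"twist": 0.13,"gripper": 8.5},{"dx": 0,"dy": 0,"dz": 0,"twist": 0.13,"gripper": 8.5},{"dx": 0,"dy": 0,"dz": 0,"twist": 0.13,"gripper": 8.5},{"dx": 0,"dy": 0,"dz": 0,"twist": 0.13,"gripper": 8.5},{"dx": 0,"dy": 0,"dz": 0,"twist": 0.13,"gripper": 8.5}])

```text
time_s: 1.6
tool_pos: [0.5216, -0.2273, 0.2008]
tcp_rot: [-2.059, 0.31, 2.061]
wrist_force: [-0.2, -0.2, -0.2]
finger_gap: 0.994
```

Emit:
apply_moves(increments=[{"dx": 0,"dy": 0,"dz": 0,"twist": 0.13,"gripper": 8.5},{"dx": 0,"dy": 0,"dz": 0,"twist": 0.13,"gripper": 8.5},{"dx": 0,"dy": 0,"dz": 0,"twist": 0,"gripper": 8.5},{"dx": 0,"dy": 0,"dz": 0,"twist": 0,"gripper": 8.5}])

```text
time_s: 2.0
tool_pos: [0.5218, -0.2273, 0.201]
tcp_rot: [-1.91, 0.539, 1.911]
wrist_force: [-0.3, 1.1, 0.2]
finger_gap: 0.995
```

Run:
```python
from h import *
togo([.6085,-.123,.14],np.radians(57.75))
```

```text
t 2.0 pos [ 0.5218 -0.2273  0.201 ] x [-0.001  0.    -1.   ] y [-0.523 -0.852  0.   ] gap 0.995 F [-0.3  1.1  0.2] j [ 0.47  0.28 -0.14  1.57  0.04  1.29 -1.8 ]
shift cm [  6.1  -13.42  -1.94]
yaw -2.1210491847934527 world turn -0.01261582576961473 twist 0.01261582576961473
```

Emit:
apply_moves(increments=[{"dx": 1.2,"dy": -3.3,"dz": -0.5,"twist": 0,"gripper": 8.5},{"dx": 1.2,"dy": -3.3,"dz": -0.5,"twist": 0,"gripper": 8.5},{"dx": 1.2,"dy": -3.3,"dz": -0.5,"twist": 0,"gripper": 8.5},{"dx": 1.2,"dy": -3.4,"dz": -0.5,"twist": 0,"gripper": 8.5},{"dx": 0,"dy": 0,"dz": 0,"twist": 0,"gripper": 8.5}])

```text
time_s: 2.5
tool_pos: [0.6102, -0.1182, 0.1508]
tcp_rot: [-1.91, 0.529, 1.917]
wrist_force: [1.0, 0.7, 0.3]
finger_gap: 0.998
```

Run:
```python
from h import *
togo([.6085,-.123,.14],np.radians(57.75))
c=read_camera('wrist');P,s,T=pts(c);save('w1',c['img'],1.5)
V=c['z_map']>0
m=V&(P[...,2]>.022)&(P[...,2]<.030)&(np.hypot(P[...,0]-.609,P[...,1]+.123)<.065);q=P[m]
print('disc',m.sum(),np.median(q[:,2]),q.min(0),q.max(0),cv2.minEnclosingCircle(q[:,:2].astype(np.float32)))
m=V&(P[...,2]>.047)&(P[...,2]<.058)&(np.hypot(P[...,0]-.609,P[...,1]+.123)<.04)
n,l,st,ce=cv2.connectedComponentsWithStats(m.astype(np.uint8))
for i in range(1,n):
    if st[i][4]>40: print(st[i],P[l==i].mean(0),cv2.minAreaRect(P[l==i][:,:2].astype(np.float32)*1000))
```

```text
t 2.5 pos [ 0.6102 -0.1182  0.1508] x [-0.002  0.004 -1.   ] y [-0.517 -0.856 -0.002] gap 0.998 F [1.  0.7 0.3] j [ 0.28  0.43 -0.19  1.48  0.08  1.23 -2.03]
shift cm [ 1.08  0.5  -0.11]
yaw -2.1137731278238254 world turn -0.019891882739242917 twist 0.019891882739242917
disc 10361 0.027473361375963012 [ 0.55595322 -0.17895192  0.02272169] [ 0.66571298 -0.06956761  0.02998493] ((0.6106593608856201, -0.12427368760108948), 0.05526859313249588)
[226 166   9  30 237] [ 0.62648391 -0.1019883   0.05269187] ((625.8228149414062, -101.35981750488281), (6.495903015136719, 24.014657974243164), 56.22612380981445)
[291 168  10  30 245] [ 0.59700739 -0.14723403  0.05255791] ((596.204833984375, -147.21546936035156), (6.929300785064697, 23.71017837524414), 56.43036651611328)
```

View pics/w1.png

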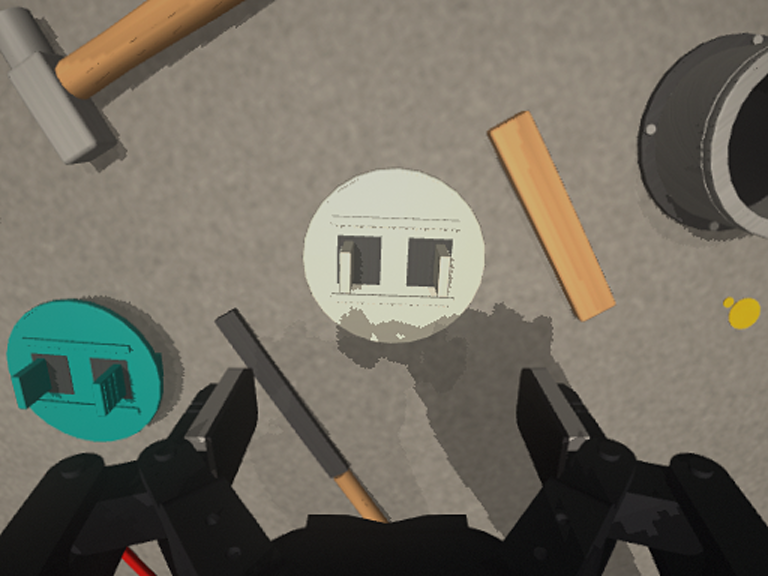

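The wrist view shows the white cap at (395,255) with its tabs lined up with the jaws, and the turquoise one clear at (85,370). It gives the cap centre as about (0.610, -0.124) and the tab axis as about 56.6°.

Run:
```python
from h import *
togo([.610,-.1238,.029],np.radians(56.7))
```

```text
t 2.55 pos [ 0.6093 -0.1213  0.1517] x [-0.002  0.002 -1.   ] y [-0.519 -0.855 -0.001] gap 0.997 F [-0.5 -0.4  0.1] j [ 0.29  0.43 -0.19  1.48  0.08  1.23 -2.03]
shift cm [12.27  0.19 -0.22]
yaw -2.1167039363298965 world turn -0.035287031379111156 twist 0.035287031379111156
```

Emit:
apply_moves(increments=[{"dx": 2.5,"dy": 0.2,"dz": -0.2,"twist": 0.035,"gripper": 8.5},{"dx": 2.5,"dy": 0,"dz": 0,"twist": 0,"gripper": 8.5},{"dx": 2,"dy": 0,"dz": 0,"twist": 0,"gripper": 8.5},{"dx": 0,"dy": 0,"dz": 0,"twist": 0,"gripper": 8.5},{"dx": 0,"dy": 0,"dz": 0,"twist": 0,"gripper": 8.5}])

```text
time_s: 3.05
tool_pos: [0.6094, -0.1286, 0.084]
tcp_rot: [-1.886, 0.573, 1.886]
wrist_force: [0.1, -0.3, 0.5]
finger_gap: 0.997
```

Run:
```python
from h import *
togo([.610,-.1238,.029],np.radians(56.7))
```

```text
t 3.05 pos [ 0.6094 -0.1286  0.084 ] x [-0. -0. -1.] y [-0.556 -0.831  0.   ] gap 0.997 F [ 0.1 -0.3  0.5] j [ 0.29  0.49 -0.18  1.56  0.09  1.1  -2.07]
shift cm [ 5.5  -0.44  0.22]
yaw -2.159853223764517 world turn 0.00786225605550861 twist -0.00786225605550861
```

Emit:
apply_moves(increments=[{"dx": 2,"dy": -0.4,"dz": 0.2,"twist": 0,"gripper": 8.5},{"dx": 1.5,"dy": 0,"dz": 0,"twist": 0,"gripper": 8.5},{"dx": 1,"dy": 0,"dz": 0,"twist": 0,"gripper": 8.5},{"dx": 0.5,"dy": 0,"dz": 0,"twist": 0,"gripper": 8.5},{"dx": 0,"dy": 0,"dz": 0,"twist": 0,"gripper": 8.5}])

```text
time_s: 3.55
tool_pos: [0.6098, -0.1234, 0.0328]
tcp_rot: [-1.885, 0.573, 1.887]
wrist_force: [0.3, -0.6, 0.7]
finger_gap: 0.993
```

Emit:
apply_moves(increments=[{"dx": 0.3,"dy": 0,"dz": 0,"twist": 0,"gripper": 8.5},{"dx": 0,"dy": 0,"dz": 0,"twist": 0,"gripper": 8.5},{"dx": 0,"dy": 0,"dz": 0,"twist": 0,"gripper": 8.5}])

```text
time_s: 3.85
tool_pos: [0.6104, -0.1232, 0.0307]
tcp_rot: [-1.887, 0.572, 1.885]
wrist_force: [0.1, -0.6, -0.2]
finger_gap: 0.997
```

Run:
```python
from h import *
togo([.610,-.1238,.029],np.radians(56.7))
```

```text
t 3.85 pos [ 0.6104 -0.1232  0.0307] x [ 0.001 -0.    -1.   ] y [-0.556 -0.831 -0.   ] gap 0.997 F [ 0.1 -0.6 -0.2] j [ 0.28  0.55 -0.17  1.6   0.11  1.   -2.09]
shift cm [0.17 0.07 0.  ]
yaw -2.159967649014613 world turn 0.007976681305605027 twist -0.007976681305605027
```

Emit:
apply_moves(increments=[{"dx": 0.1,"dy": 0,"dz": 0,"twist": 0,"gripper": 2},{"dx": 0,"dy": 0,"dz": 0,"twist": 0,"gripper": 2},{"dx": 0,"dy": 0,"dz": 0,"twist": 0,"gripper": 2},{"dx": 0,"dy": 0,"dz": 0,"twist": 0,"gripper": 2},{"dx": 0,"dy": 0,"dz": 0,"twist": 0,"gripper": 2}])

```text
time_s: 4.35
tool_pos: [0.6115, -0.1234, 0.0321]
tcp_rot: [-1.889, 0.572, 1.883]
wrist_force: [-5.5, 0.1, 18.7]
finger_gap: 0.308
```

Emit:
apply_moves(increments=[{"dx": 0,"dy": 0,"dz": 0,"twist": 0,"gripper": 2},{"dx": 0,"dy": 0,"dz": 0,"twist": 0,"gripper": 2},{"dx": 0,"dy": 0,"dz": 0,"twist": 0,"gripper": 2},{"dx": 0,"dy": 0,"dz": 0,"twist": 0,"gripper": 2},{"dx": 0,"dy": 0,"dz": 0,"twist": 0,"gripper": 2}])

```text
time_s: 4.85
tool_pos: [0.6115, -0.1234, 0.0321]
tcp_rot: [-1.889, 0.572, 1.883]
wrist_force: [-4.5, 1.3, 16.8]
finger_gap: 0.309
```

The upward force of 17 N and the 26 mm opening (32 mm expected) are odd, so I look before lifting.

Run:
```python
from h import *
c=read_camera('wrist');P,s,T=pts(c);save('w2',c['img'][120:384,60:452],2)
V=c['z_map']>0
m=V&(P[...,2]>.018)&(P[...,2]<.034)&(np.hypot(P[...,0]-.61,P[...,1]+.124)<.065)
hsv=cv2.cvtColor(c['img'],cv2.COLOR_RGB2HSV);m&=(hsv[...,1]<45)&(hsv[...,2]>150)
q=P[m];A=np.c_[q[:,:2]-[.61,-.124],np.ones(len(q))];print('plane',np.linalg.lstsq(A,q[:,2],rcond=None)[0],len(q))
print(cv2.minEnclosingCircle(q[:,:2].astype(np.float32)))
```

```text
plane [-0.00013408  0.00084556  0.02756977] 14527
((0.6113592386245728, -0.12435796856880188), 0.054912637919187546)
```

View pics/w2.png

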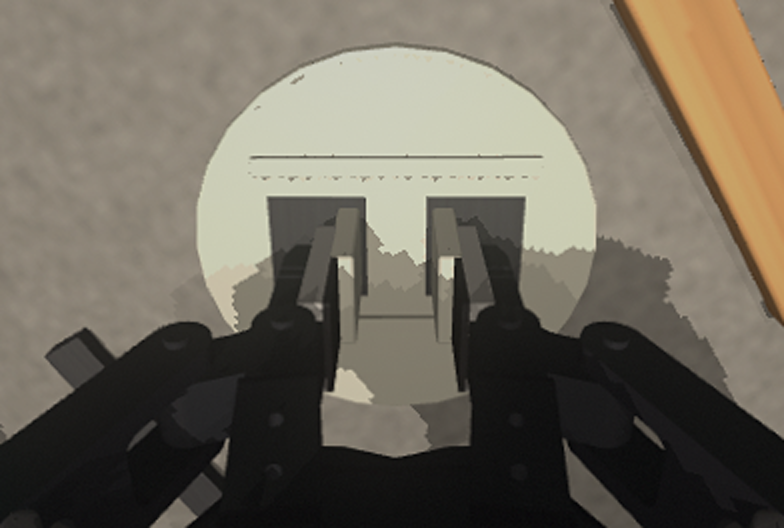

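The picture shows both tabs pinched between the pads at (345,260) and (450,260), with the disc level (plane slopes under 0.001) and the fingertips resting on it. I lift.

Emit:
apply_moves(increments=[{"dx": -1,"dy": 0,"dz": 0,"twist": 0,"gripper": 2},{"dx": -2,"dy": 0,"dz": 0,"twist": 0,"gripper": 2},{"dx": -3,"dy": 0,"dz": 0,"twist": 0,"gripper": 2},{"dx": -3,"dy": 0,"dz": 0,"twist": 0,"gripper": 2},{"dx": -3,"dy": 0,"dz": 0,"twist": 0,"gripper": 2}])

```text
time_s: 5.4
tool_pos: [0.6097, -0.1231, 0.1504]
tcp_rot: [-1.885, 0.572, 1.887]
wrist_force: [1.0, 0.1, -1.2]
finger_gap: 0.303
```

Emit:
apply_moves(increments=[{"dx": -1,"dy": 0,"dz": 0,"twist": 0,"gripper": 2},{"dx": 0,"dy": 0,"dz": 0,"twist": 0,"gripper": 2},{"dx": 0,"dy": 0,"dz": 0,"twist": 0,"gripper": 2}])

```text
time_s: 5.7
tool_pos: [0.6094, -0.1231, 0.1579]
tcp_rot: [-1.884, 0.572, 1.888]
wrist_force: [-0.1, 0.0, -2.0]
finger_gap: 0.302
```

```bash
cat >> h.py <<'E'
def capview(n=None):
    c=read_camera('wrist');P,s,T=pts(c)
    if n: save(n,c['img'],1.5)
    st=robot.get_state();p=st['tool_pos']
    hsv=cv2.cvtColor(c['img'],cv2.COLOR_RGB2HSV)
    m=(c['z_map']>0)&(np.abs(P[...,2]-p[2]+.0045)<.009)&(np.hypot(P[...,0]-p[0],P[...,1]-p[1])<.065)&(hsv[...,1]<45)
    q=P[m];A=np.c_[q[:,:2]-p[:2],np.ones(len(q))];print('cap disc slopes, z-tcp',np.linalg.lstsq(A,q[:,2],rcond=None)[0]-[0,0,p[2]],len(q))
    ce,r=cv2.minEnclosingCircle(q[:,:2].astype(np.float32));print('cap centre',ce,r,'rel tcp',np.array(ce)-p[:2])
    return c,P
E
python3 - <<'E'
from h import *
capview()
togo([.5637,-.3407,.16])
E
```

```text
cap disc slopes, z-tcp [-0.00482036  0.00249919 -0.00419115] 22012
cap centre (0.6091917753219604, -0.124080128967762) 0.0551505945622921 rel tcp [ 0.00010186 -0.00107424]
t 5.75 pos [ 0.6091 -0.123   0.1573] x [-0.003  0.001 -1.   ] y [-0.556 -0.831  0.001] gap 0.302 F [-0.2  0.1 -1.4] j [ 0.28  0.43 -0.18  1.48  0.08  1.25 -2.07]
shift cm [-0.27 20.62 -8.32]
```

The cap is held and level. I go halfway, then re-measure the inlet with the wrist camera before the cap hides it.

Emit:
apply_moves(increments=[{"dx": 0,"dy": 2.5,"dz": -1,"twist": 0,"gripper": 2},{"dx": 0,"dy": 3,"dz": -1.2,"twist": 0,"gripper": 2},{"dx": 0,"dy": 2.5,"dz": -1,"twist": 0,"gripper": 2},{"dx": 0,"dy": 0,"dz": 0,"twist": 0,"gripper": 2},{"dx": 0,"dy": 0,"dz": 0,"twist": 0,"gripper": 2}])

```text
time_s: 6.25
tool_pos: [0.5912, -0.2079, 0.1574]
tcp_rot: [-1.882, 0.574, 1.888]
wrist_force: [-0.5, 1.0, -1.8]
finger_gap: 0.308
```

Run:
```python
from h import *
c,P=capview('w3')
m=(c['z_map']>0)&(P[...,2]>.056)&(P[...,2]<.066)&(np.hypot(P[...,0]-.5637,P[...,1]+.3407)<.06);q=P[m]
print(len(q),np.median(q[:,2]),q.min(0),q.max(0),cv2.minEnclosingCircle(q[:,:2].astype(np.float32)))
A=np.c_[2*q[:,:2],np.ones(len(q))];r=np.linalg.lstsq(A,(q[:,:2]**2).sum(1),rcond=None)[0];print('lsq circle',r[:2],np.sqrt(r[2]+r[:2]@r[:2]))
togo([.5637,-.3407,.16])
```

```text
cap disc slopes, z-tcp [-0.00553141  0.00307143 -0.00511718] 22031
cap centre (0.5908661484718323, -0.2088799774646759) 0.055334582924842834 rel tcp [-0.0009215  -0.00229286]
5118 0.0610332232889014 [ 0.51492406 -0.39403882  0.05600621] [ 0.61856601 -0.29038157  0.06335207] ((0.566581130027771, -0.3423212766647339), 0.05225476995110512)
lsq circle [ 0.56755117 -0.34168459] 0.046616857244326806
t 6.3 pos [ 0.5918 -0.2066  0.1578] x [-0.002  0.002 -1.   ] y [-0.555 -0.832 -0.   ] gap 0.305 F [-0.2  0.4 -1. ] j [ 0.39  0.44 -0.15  1.46  0.07  1.25 -1.92]
shift cm [-0.24 12.71 -5.11]
```

View pics/w3.png

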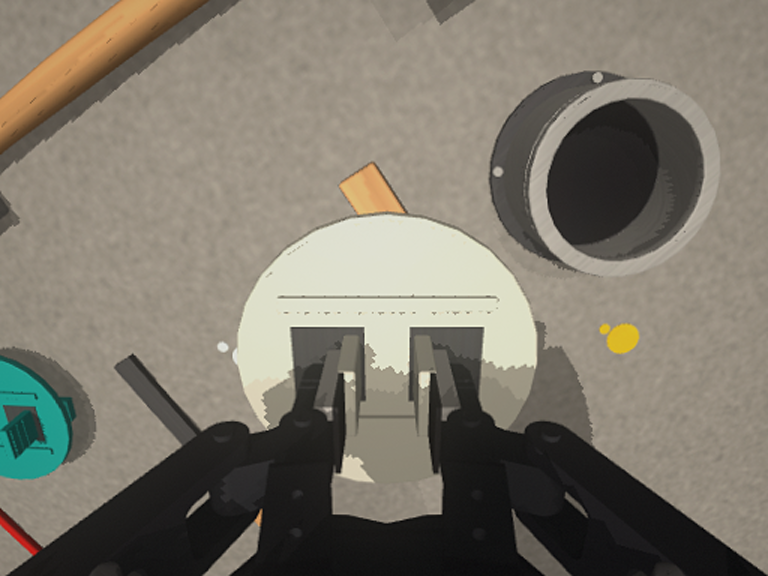

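The wrist picture shows the cap at (388,350) in the grip and the wide inlet's mouth at (625,178), free and empty. Wrist and top views agree to within about 2 mm on the target: TCP (0.5665, -0.341).

Emit:
apply_moves(increments=[{"dx": 0,"dy": 3.2,"dz": -1.2,"twist": 0,"gripper": 2},{"dx": 0,"dy": 3.2,"dz": -1.2,"twist": 0,"gripper": 2},{"dx": 0,"dy": 3.2,"dz": -1.2,"twist": 0,"gripper": 2},{"dx": 0,"dy": 3,"dz": -1.2,"twist": 0,"gripper": 2},{"dx": 0,"dy": 0,"dz": 0,"twist": 0,"gripper": 2}])

```text
time_s: 6.8
tool_pos: [0.5597, -0.3438, 0.1582]
tcp_rot: [-1.882, 0.58, 1.885]
wrist_force: [-0.6, -0.3, -0.9]
finger_gap: 0.302
```

Emit:
apply_moves(increments=[{"dx": 1.5,"dy": 0,"dz": 0,"twist": 0,"gripper": 2},{"dx": 1.5,"dy": 0,"dz": 0,"twist": 0,"gripper": 2},{"dx": 1,"dy": 0,"dz": 0,"twist": 0,"gripper": 2},{"dx": 0,"dy": 0,"dz": 0,"twist": 0,"gripper": 2},{"dx": 0,"dy": 0,"dz": 0,"twist": 0,"gripper": 2}])

```text
time_s: 7.3
tool_pos: [0.5623, -0.3379, 0.1188]
tcp_rot: [-1.886, 0.571, 1.888]
wrist_force: [1.0, -0.8, -0.9]
finger_gap: 0.302
```

Run:
```python
from h import *
capview('w4')
togo([.5665,-.341,.072])
```

```text
cap disc slopes, z-tcp [-0.00394241  0.00334436 -0.00551289] 22040
cap centre (0.5622984170913696, -0.33871275186538696) 0.05517338216304779 rel tcp [-0.00033311 -0.00030703]
t 7.35 pos [ 0.5626 -0.3384  0.1195] x [ 0.  0. -1.] y [-0.555 -0.832 -0.   ] gap 0.303 F [-0.   0.8 -0.9] j [ 0.56  0.52 -0.1   1.42  0.05  1.2  -1.7 ]
shift cm [ 4.75  0.   -0.46]
```

Emit:
apply_moves(increments=[{"dx": 0.7,"dy": 0,"dz": -0.5,"twist": 0,"gripper": 2},{"dx": 0.7,"dy": 0,"dz": 0,"twist": 0,"gripper": 2},{"dx": 0,"dy": 0,"dz": 0,"twist": 0,"gripper": 2},{"dx": 0,"dy": 0,"dz": 0,"twist": 0,"gripper": 2}])

```text
time_s: 7.75
tool_pos: [0.5661, -0.3416, 0.1048]
tcp_rot: [-1.885, 0.572, 1.887]
wrist_force: [0.3, 0.6, -0.9]
finger_gap: 0.303
```

Emit:
apply_moves(increments=[{"dx": 0.6,"dy": 0,"dz": 0,"twist": 0,"gripper": 2},{"dx": 0.6,"dy": 0,"dz": 0,"twist": 0,"gripper": 2},{"dx": 0.6,"dy": 0,"dz": 0,"twist": 0,"gripper": 2},{"dx": 0,"dy": 0,"dz": 0,"twist": 0,"gripper": 2}])

```text
time_s: 8.15
tool_pos: [0.5656, -0.3412, 0.0858]
tcp_rot: [-1.884, 0.572, 1.888]
wrist_force: [-0.4, 0.6, -0.9]
finger_gap: 0.307
```

Run:
```python
from h import *
capview('w5')
togo([.5665,-.341,.072])
```

```text
cap disc slopes, z-tcp [-0.00511977  0.00369711 -0.00540402] 22078
cap centre (0.5651126503944397, -0.3421114385128021) 0.05538173019886017 rel tcp [-0.00074209 -0.00072978]
t 8.2 pos [ 0.5659 -0.3414  0.0864] x [-0.001  0.001 -1.   ] y [-0.556 -0.831  0.   ] gap 0.303 F [-0.5  0.1 -1. ] j [ 0.56  0.56 -0.1   1.44  0.06  1.15 -1.7 ]
shift cm [ 1.44 -0.07 -0.03]
```

No contact and the cap is centred to about 1.5 mm. I continue down.

Emit:
apply_moves(increments=[{"dx": 0.5,"dy": 0,"dz": -0.1,"twist": 0,"gripper": 2},{"dx": 0.4,"dy": 0,"dz": 0,"twist": 0,"gripper": 2},{"dx": 0.3,"dy": 0,"dz": 0,"twist": 0,"gripper": 2},{"dx": 0,"dy": 0,"dz": 0,"twist": 0,"gripper": 2},{"dx": 0,"dy": 0,"dz": 0,"twist": 0,"gripper": 2}])

```text
time_s: 8.7
tool_pos: [0.5672, -0.3422, 0.0752]
tcp_rot: [-1.886, 0.572, 1.886]
wrist_force: [0.2, -1.2, -0.1]
finger_gap: 0.304
```

Emit:
apply_moves(increments=[{"dx": 0.2,"dy": 0,"dz": 0,"twist": 0,"gripper": 2},{"dx": 0,"dy": 0,"dz": 0,"twist": 0,"gripper": 2},{"dx": 0,"dy": 0,"dz": 0,"twist": 0,"gripper": 2}])

```text
time_s: 9.0
tool_pos: [0.5672, -0.3422, 0.0733]
tcp_rot: [-1.886, 0.572, 1.886]
wrist_force: [0.3, 0.2, -0.1]
finger_gap: 0.307
```

Emit:
apply_moves(increments=[{"dx": 0.1,"dy": 0,"dz": 0,"twist": 0,"gripper": 2},{"dx": 0.1,"dy": 0,"dz": 0,"twist": 0,"gripper": 2},{"dx": 0,"dy": 0,"dz": 0,"twist": 0,"gripper": 2},{"dx": 0,"dy": 0,"dz": 0,"twist": 0,"gripper": 2}])

```text
time_s: 9.4
tool_pos: [0.5674, -0.3423, 0.0723]
tcp_rot: [-1.887, 0.572, 1.885]
wrist_force: [-3.9, 1.7, 5.3]
finger_gap: 0.301
```

Run:
```python
from h import *
capview()
togo([.5665,-.341,.072])
```

```text
cap disc slopes, z-tcp [-0.0008515   0.00169749 -0.0047253 ] 22025
cap centre (0.5668593049049377, -0.34332022070884705) 0.055278513580560684 rel tcp [-0.0005123  -0.00099951]
t 9.45 pos [ 0.5674 -0.3423  0.0724] x [ 0.001 -0.    -1.   ] y [-0.556 -0.831 -0.   ] gap 0.303 F [-2.8  0.6  5.6] j [ 0.56  0.58 -0.1   1.45  0.06  1.12 -1.71]
shift cm [ 0.04 -0.06  0.15]
```

The disc is on the rim: 5 N contact, height as predicted, and level. Release, then rise straight up.

Emit:
apply_moves(increments=[{"dx": 0,"dy": 0,"dz": 0,"twist": 0,"gripper": 8.5},{"dx": 0,"dy": 0,"dz": 0,"twist": 0,"gripper": 8.5},{"dx": 0,"dy": 0,"dz": 0,"twist": 0,"gripper": 8.5},{"dx": 0,"dy": 0,"dz": 0,"twist": 0,"gripper": 8.5},{"dx": 0,"dy": 0,"dz": 0,"twist": 0,"gripper": 8.5}])

```text
time_s: 9.95
tool_pos: [0.5674, -0.3422, 0.0714]
tcp_rot: [-1.886, 0.572, 1.886]
wrist_force: [-0.2, 0.8, 0.5]
finger_gap: 0.996
```

Emit:
apply_moves(increments=[{"dx": 0,"dy": 0,"dz": 0,"twist": 0,"gripper": 8.5},{"dx": 0,"dy": 0,"dz": 0,"twist": 0,"gripper": 8.5},{"dx": 0,"dy": 0,"dz": 0,"twist": 0,"gripper": 8.5},{"dx": 0,"dy": 0,"dz": 0,"twist": 0,"gripper": 8.5},{"dx": 0,"dy": 0,"dz": 0,"twist": 0,"gripper": 8.5}])

```text
time_s: 10.45
tool_pos: [0.5672, -0.3422, 0.0713]
tcp_rot: [-1.886, 0.572, 1.886]
wrist_force: [-0.7, -0.7, 0.3]
finger_gap: 0.997
```

Emit:
apply_moves(increments=[{"dx": -1,"dy": 0,"dz": 0,"twist": 0,"gripper": 8.5},{"dx": -2,"dy": 0,"dz": 0,"twist": 0,"gripper": 8.5},{"dx": -3,"dy": 0,"dz": 0,"twist": 0,"gripper": 8.5},{"dx": -3,"dy": 0,"dz": 0,"twist": 0,"gripper": 8.5},{"dx": -3,"dy": 0,"dz": 0,"twist": 0,"gripper": 8.5}])

```text
time_s: 10.95
tool_pos: [0.5672, -0.3422, 0.1935]
tcp_rot: [-1.887, 0.572, 1.885]
wrist_force: [1.3, -0.3, 0.7]
finger_gap: 0.996
```

Emit:
apply_moves(increments=[{"dx": -1,"dy": 0,"dz": 0,"twist": 0,"gripper": 8.5},{"dx": 0,"dy": 0,"dz": 0,"twist": 0,"gripper": 8.5},{"dx": 0,"dy": 0,"dz": 0,"twist": 0,"gripper": 8.5},{"dx": 0,"dy": 0,"dz": 0,"twist": 0,"gripper": 8.5}])

```text
time_s: 11.35
tool_pos: [0.5664, -0.3418, 0.1994]
tcp_rot: [-1.883, 0.571, 1.889]
wrist_force: [0.2, -0.4, -0.3]
finger_gap: 0.995
```

Run:
```python
from h import *
c=read_camera('wrist');P,s,T=pts(c);save('w6',c['img'],1.5)
V=(c['z_map']>0)&(np.hypot(P[...,0]-.5665,P[...,1]+.342)<.065)
m=V&(P[...,2]>.058)&(P[...,2]<.075);q=P[m];ce=cv2.minEnclosingCircle(q[:,:2].astype(np.float32))
q=q[np.abs(q[:,2]-np.median(q[:,2]))<.004]
A=np.c_[q[:,:2]-[.5665,-.342],np.ones(len(q))];print('disc',ce,'slopes,z',np.linalg.lstsq(A,q[:,2],rcond=None)[0])
m=V&(P[...,2]>.086)&(P[...,2]<.098)
n,l,st,_=cv2.connectedComponentsWithStats(m.astype(np.uint8));cs=[]
for i in range(1,n):
    if st[i][4]>60: cs.append(P[l==i].mean(0));print(st[i],cs[-1])
if len(cs)==2: print('tab distance (54 free, 26 pinched)',np.linalg.norm(cs[0]-cs[1]))
togo([.5665,-.341,.2])
```

```text
disc ((0.56710284948349, -0.34286758303642273), 0.05508182570338249) slopes,z [-0.00093771  0.0013754   0.06756831]
[221 167  10  29 226] [ 0.58278329 -0.32102049  0.09260127]
[285 167   9  29 230] [ 0.55287335 -0.36579332  0.09248255]
tab distance (54 free, 26 pinched) 0.053844450792823885
t 11.4 pos [ 0.5664 -0.3418  0.1994] x [-0.003  0.002 -1.   ] y [-0.556 -0.831  0.   ] gap 0.997 F [ 0.8 -0.2 -0.3] j [ 0.56  0.48 -0.1   1.3   0.05  1.37 -1.7 ]
shift cm [-0.06 -0.07  0.04]
```

View pics/w6.png

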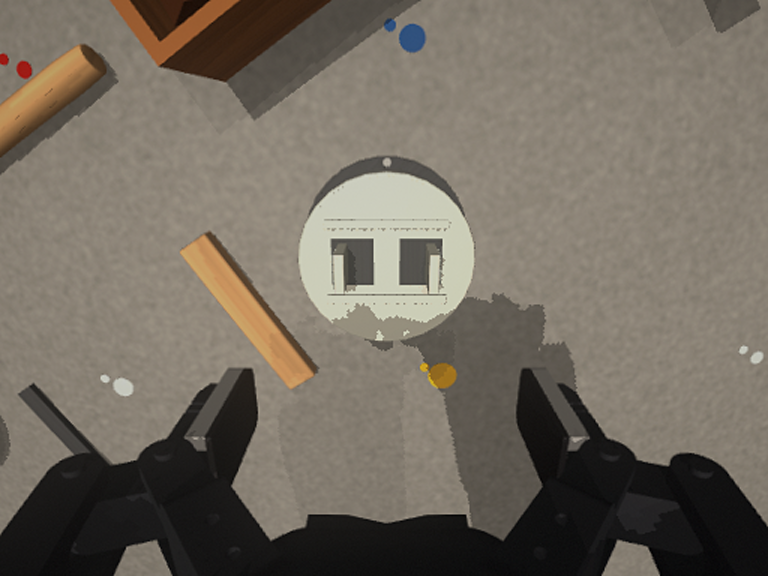

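The cap sits on the wide inlet at (387,257). Its disc is level, the tabs are 53.8 mm apart centre to centre (54 means free), and the gripper is well clear. Handing in.

```bash
python3 -c "
from cell import robot
print(robot.hand_in())"
```

```text
the job is handed in; nothing more can be done
None
```

I pinched the white cap's two tabs, carried it to the wide inlet, lowered it until the disc met the rim, released it and backed off straight up. I then handed the job in at about 11.4 s; hand-in gives no verdict.

**Last checks (wrist camera):**
- **Centring:** the cap is within about 1 mm of the inlet centre that the same camera measured earlier.
- **Disc:** it is level to within about 0.002 rad. Its top reads 67.6 mm against 66 mm expected when seated. The same camera also read the disc about 1.5 mm high on the bench, so I put this down to its height offset.
- **Tabs:** they are 53.8 mm apart centre to centre, where 54 mm is fully free.
- **Clearance:** the gripper is open and well above the cap, with no contact force.

**Disagreements along the way:**
- While gripping, the fingertips pressed on the disc with about 17 N. The opening read about 26 mm instead of the 32 mm expected, but the picture showed both tabs pinched and the disc flat.
- The top and wrist cameras differed by about 2 mm on the positions of the cap and the inlet.

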